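Hold the clear cell in the light meter's beam

ROBOT

A 7-joint arm with a two-finger parallel gripper is mounted at the origin on the work surface. World frame = base frame: x ahead of the robot, y to its left, z up, the work surface at z = 0. Lengths are in m, angles in rad, forces in N, time in s.
With the tool pointing down it reaches from about 0.425 to 0.825 m from the base axis. Payload 3.6 kg.
Tool frame: the origin (TCP) lies midway between the tips of the shut fingers; the grasp point (between the pads) lies manip.hold_point_z behind it (manip.hold_point_z is the distance from the TCP to the grasp point, in m); x points along the fingers, y is the direction in which the jaws open and shut, and the axes are right-handed (so a half turn about x gives the same grasp; the last joint's range is limited). The gripper opens to 93 mm and grips with 3 to 60 N. Pads are 15 mm wide; open, the fingers measure 128 mm over their backs; the gripper's body (75 mm by 188 mm) begins 65 mm behind the grasp point.
Start: joints at [-1.19, 0.615, -0.013, 1.423, 0.008, 1.103, -0.04], TCP at [0.257, 0.597, 0.219] pointing down, gripper open.
Joint ranges: [-3.12, 3.12], [-0.3, 2.06], [-1.34, 1.32], [0.26, 2.42], [-1.36, 4.5], [0.01, 1.98], [-2.84, 2.84]. Speed limits (rad/s): [2.79, 2.79, 3.14, 3.14, 3.14, 3.14, 3.14].

INTERFACE

Orientations are given as a unit quaternion [w, x, y, z].
In Python, from station import manip, planner, optics, job gives the robot as it stands. Calls block until the motion is done:
- manip.move_to(position, orientation): joint-space move of the TCP to a pose.
- manip.line_to(position, velocity=0.15, frame=None, guard=None): straight line of the TCP; frame=None keeps the orientation; velocity is the mean speed in m/s. With guard (N) it stops when the force on the tool has changed by that much, and returns True; else False.
- manip.set_joints(angles): joint-space move.
- manip.gripper_open() and manip.grab(effort=None): open the fingers fully, or close them until they stop; effort is the grip in N (None keeps the last).
- manip.wait(seconds).
- planner.solve_ik(position, orientation): joint angles nearest the present ones, or None.
- manip.observe(): the state.
- optics.snapshot(name): name is "side" or "top"; returns the picture (400x640x3 uint8, red, green, blue); there is no depth.
- optics.get_calibration(name): a dict with "fovy" (degrees; the focal length in pixels is half the picture's height over the tangent of half this angle, whatever the lens; pixels are square), "cx", "cy" (the principal point, pixels), "k1" (the pictures are not rectified: a ray, as slopes to the right and down, at radius r is drawn at 1 + k1 r^2 times it, then the intrinsics apply), "rvec" (rotation vector, rad) and "tvec" (3), from world to camera coordinates, as OpenCV has them. Camera axes: x right, y down, z forward; pixel columns grow to the right and rows downward; lengths in m; the calibration is good to about 2 mm. A picture is of the moment at which its call begins. get_calibration takes no time and is no camera call.
A pose or a line that the arm cannot do raises manip.MotionError and nothing moves.
- job.sign_off(): hands the job in, once; it reports no verdict.
Trained networks look in the newest picture that a camera, given by its name, has taken for a name from the list of things; names that differ only in an ending like _2 or _b are one class to them, and where a whole thing is asked for, a point or a joint stands for the part that bears it (a point fixed in the world has none). Each returns a list of dicts, best first, with "p" (0 to 1); they miss things now and then, are a little off and sometimes report something else, mostly with a low value. They report only what shows in the picture. A call takes as long as a camera call. They do not tell look-alikes from the thing itself.
- optics.trace(label, camera): "mask" (400x640 bool, what is visible of it) and "bbox" ([left, top, right, bottom] in pixels, round what is visible of it).
The state is a dict: "time_s": time; "q": joint angles; "joint_velocities": joint speeds; "joint_efforts": joint torques, N m; "eef_pos": TCP position; "eef_rot": TCP orientation; "force": force on the tool from outside, world axes, zero at the start; "ft_torque": the same for the moment, N m; "grip_width": opening from 0.0 (shut) to 1.0 (fully open).
Only numpy, scipy, OpenCV 4.12 (cv2) and the standard library are available. Lean on these libraries where they do the work, as an engineer would, in place of code of your own. Each camera call takes 0.05 s, during which the arm holds its last target.

TASK

First slide the light meter's dust shutter fully open by its orange knob. Then take the clear cell with the blue stopper out of the rack, touching it only on its two frosted faces, and finish while still holding it upright and motionless in the light path: halfway between lamp and detector, its clear faces square to the beam and the beam passing through the middle of their width at the height of the blue line marked on the cell, with nothing but the fingers touching the cell. Do not knock the cell against the meter, and leave the other cells, the jug and the tape roll where they are.

Things in the scene. Friction and masses are not known exactly. Their poses are not given: they have to be found in the camera images.
- cell: Clear cell (cuvette), upright, 24 x 24 mm, 78 mm tall, blue stopper 4 mm above that; about 60 g. Origin: centre of its underside, z up. FROSTED white faces look along its +x and -x, 24 mm apart, full height: grip these, e.g. 58 mm up. CLEAR faces look along +y and -y, set back 2 mm between the frosted plates. Starts loose in any one of the rack's wells, underside 10 mm above the table.
- cell_windows: All of the clear cell that is not frosted: the two clear faces, the floor and the blue stopper. Fingers must not touch these. Same origin and axes as cell.
- cell_mid (a point): The marked point of the clear cell: on its axis, 22 mm above its underside, level with the thin blue line on its frosted faces. The beam should pass through here. Axes as cell.
- rack: Black rack block 62 x 172 x 34 mm, fixed, origin at the centre of its underside, long side along its y. Three square wells, 24 mm deep, at y = -56, 0 and +56 mm, a few mm wider than the cells; the cells stand 54 mm out of them, frosted faces towards the rack's +x and -x.
- cell_green: Bystander: same shape as the clear cell but with green glass and a green stopper; in another well. Leave alone.
- cell_amber: Bystander: same shape as the clear cell but with amber glass and an orange stopper; in another well. Leave alone.
- meter: Light meter, fixed: base 110 x 220 x 14 mm, origin at the centre of its underside. The beam runs along its y. White lamp housing at +y, grey detector housing at -y, each 84 mm in x, 48 mm in y, top at 98 mm; inner faces at y = +58 and -58 mm, the shutter before the lamp reaches in to y = 52 mm. A yellow cross on the base lies below the beam's middle.
- beam_mid (a point): Middle of the light path: on the beam, halfway between lamp and detector, 72 mm above the table (58 mm above the base). Axes as meter: y along the beam, x across it, z up.
- shutter (a joint): Dust shutter before the lamp: slides along the meter's +x; 0 closed, 0.045 m fully open (hard stop), stays where left, needs about 1.5 N. Starts closed or slightly open. Its rail frame sticks out 33 mm beyond the lamp housing on the meter's +x side, 97 mm tall.
- shutter_grip (a point): Centre of the shutter's orange knob: an upright block 14 x 14 mm, 28 mm tall, sides along the meter's x and y; this point is 118 mm above the table, the knob's top at 132 mm, the lamp housing's top below it at 98 mm. Pinch from above or push.
- jug: Bystander: white jug with a handle at its +y, 84 mm wide, 115 mm tall, origin at the centre of its underside. Leave alone.
- tape: Bystander: roll of paper tape lying flat, 96 mm across, 24 mm tall, origin at the centre of its underside. Leave alone.
Mind the look-alikes: they are no part of the job. What is shaped like the cell but red or turquoise is not meant. What is shaped like the rack but brown or pink is not meant.

How it is judged:
By the outcome, as a careful person would: the job done as asked, in the order asked, and still so for the second after the job is handed in, while the arm keeps its last pose, push and grip.
It also fails if it takes over 50 s, if anything falls off the work surface, if the arm or the gripper's body presses on something with over 40 N, if the wrist force passes 120 N, or if a joint passes its speed limit or range.

## Working session

There is one attempt and no reset: what is moved stays moved. The work goes in short steps, each a Python script; the robot and the scene stay as the last script left them, time stands still between calls to the robot, and variables do not carry over. Pictures are saved under pics/ and viewed, and the job is handed in when it is done.

```bash
ls; mkdir -p pics; python3 - <<'E'
from station import manip, planner, optics, job
import cv2
for n in("side","top"):
    im=optics.snapshot(n); cv2.imwrite(f"pics/{n}0.png",im[:,:,::-1]); print(n,optics.get_calibration(n))
s=manip.observe(); print(s, manip.hold_point_z)
E
```

```text
pics
side {'fovy': 53.42167305808668, 'cx': 312.7126703251777, 'cy': 200.0600226524215, 'k1': -0.10008755827017234, 'rvec': array([ 0.32972704, -2.66760541,  1.36229504]), 'tvec': array([0.49110654, 0.16324405, 1.00685641])}
top {'fovy': 48.08954046834468, 'cx': 326.63299951632695, 'cy': 195.28266564106835, 'k1': -0.05032664549041952, 'rvec': array([ 2.14064989, -2.17978502,  0.10394256]), 'tvec': array([-0.01219635,  0.50952851,  1.26101086])}
{'time_s': 0.1, 'q': array([-1.19049869,  0.61581923, -0.01262023,  1.42474258,  0.00813028,
        1.10340293, -0.04041443]), 'joint_velocities': array([-0.00048078, -0.00144052,  0.00091995, -0.00092358,  0.00088939,
        0.00110994, -0.00096035]), 'joint_efforts': array([ 9.89851578e-04, -4.60043907e+01,  2.09857025e-01, -1.66245478e+01,
       -6.11719256e-02,  1.70017371e-02,  1.06173843e-04]), 'eef_pos': array([0.2568974 , 0.59629795, 0.21759784]), 'eef_rot': array([ 0.69238757,  0.14200401,  0.69268169, -0.14361892]), 'force': array([ 0.13889921, -0.55158694, -0.03110077]), 'ft_torque': array([-0.03771392, -0.06963642,  0.0346818 ]), 'grip_width': 1.0007601493348137} 0.0188
```

View pics/side0.png

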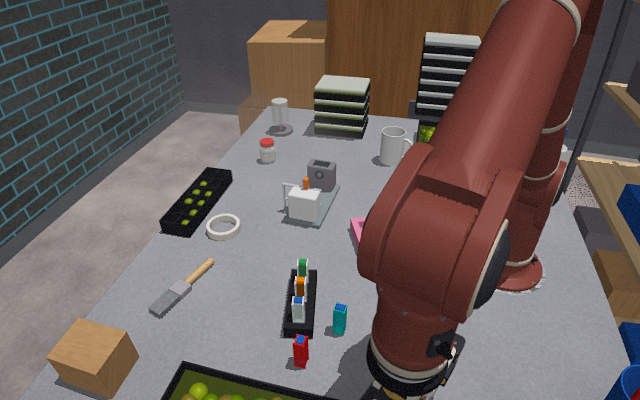

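View pics/top0.png

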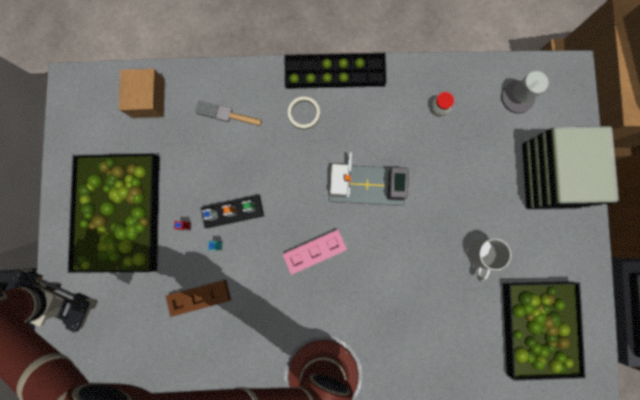

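The side view shows the black rack at about (300,300) holding green, orange and blue-topped cells. The loose red cell is at (301,350) and the turquoise one at (340,318). The meter is at (310,195). In the top view the rack is at (232,210), the meter at (368,185), and the pink and brown racks at (315,250) and (198,297).

```bash
cat > h.py <<'E'
import numpy as np, cv2
from station import manip, planner, optics, job
C={n:optics.get_calibration(n) for n in("side","top")}
def proj(P,n):
    c=C[n];R=cv2.Rodrigues(c["rvec"])[0];p=np.atleast_2d(P)@R.T+c["tvec"];s=p[:,:2]/p[:,2:]
    s=s*(1+c["k1"]*(s**2).sum(1,keepdims=True));f=200/np.tan(np.radians(c["fovy"]/2));return s*f+[c["cx"],c["cy"]]
def ray(uv,n):
    c=C[n];f=200/np.tan(np.radians(c["fovy"]/2));R=cv2.Rodrigues(c["rvec"])[0]
    d=(np.array(uv,float)-[c["cx"],c["cy"]])/f;s=d.copy()
    for _ in range(20): s=d/(1+c["k1"]*(s@s))
    v=R.T@np.r_[s,1];return -R.T@c["tvec"],v/np.linalg.norm(v)
def onz(uv,n,z):
    o,v=ray(uv,n);return o+v*(z-o[2])/v[2]
def tri(a,b):
    A=0;B=0
    for uv,n in((a,"side"),(b,"top")):
        o,v=ray(uv,n);M=np.eye(3)-np.outer(v,v);A=A+M;B=B+M@o
    return np.linalg.solve(A,B)
def crop(im,x0,y0,x1,y1,k,fn):
    cv2.imwrite(fn,cv2.resize(im[y0:y1,x0:x1,::-1],None,fx=k,fy=k,interpolation=cv2.INTER_CUBIC))
E
python3 - <<'E'
from h import *
s=cv2.imread("pics/side0.png")[:,:,::-1];t=cv2.imread("pics/top0.png")[:,:,::-1]
crop(s,270,250,360,370,5,"pics/c1.png");crop(s,260,150,360,230,8,"pics/c2.png")
crop(t,190,180,275,245,8,"pics/c3.png");crop(t,320,140,420,210,8,"pics/c4.png")
E
```

```text
(no output)
```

View pics/c1.png

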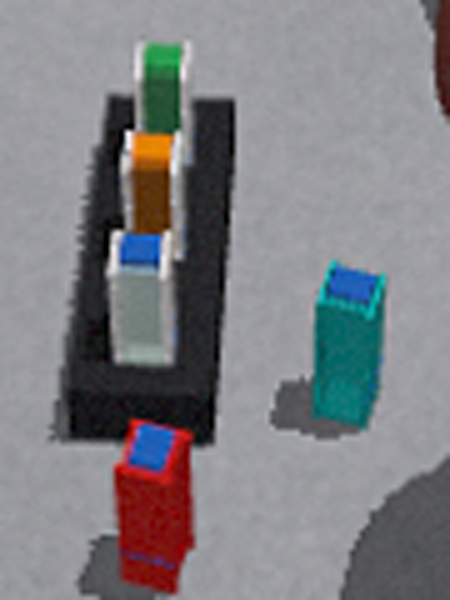

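View pics/c2.png

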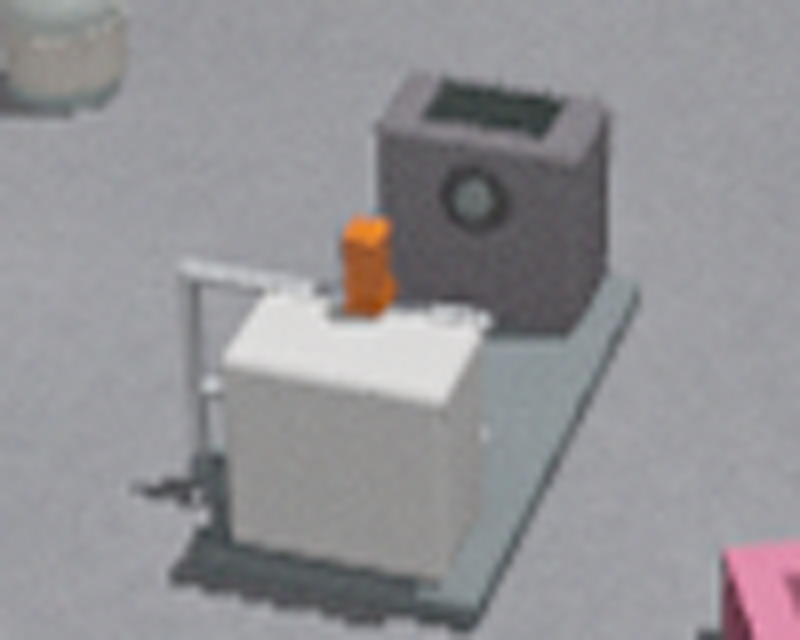

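View pics/c3.png

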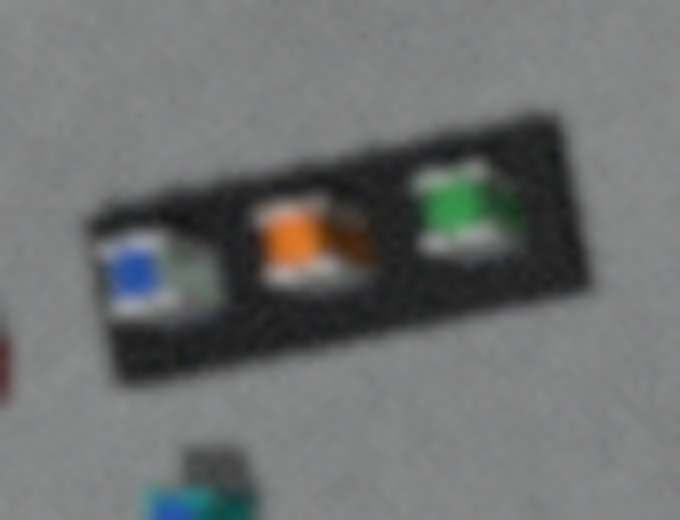

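View pics/c4.png

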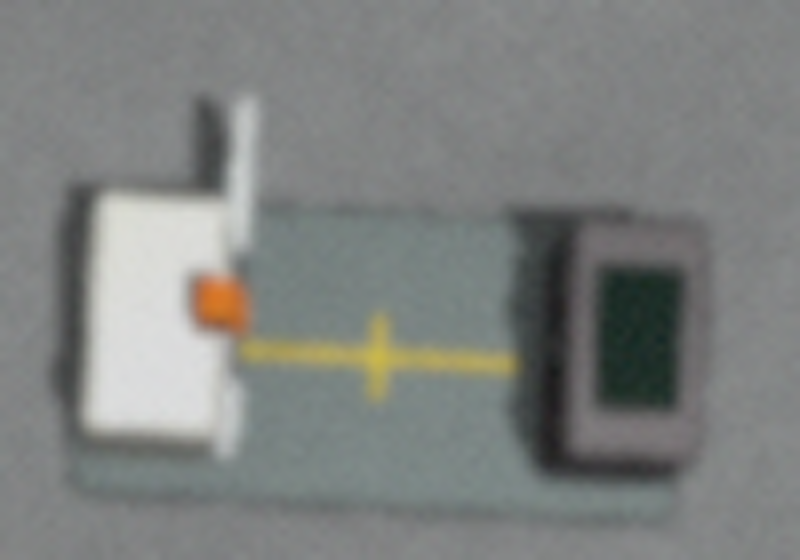

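Candidates with a blue stopper:
- Clear glass with white plates, in the black rack's end well: side (298,300), top (207,214).
- Red: side (301,350).
- Turquoise: side (340,318).

Only the first is clear and stands in the black rack, and the crops confirm it. Next I'll fit the poses.

```bash
cat > fit.py <<'E'
from h import *
from scipy.optimize import least_squares
def px(l,x0,y0,k): return (np.array(l,float)+.5)/k-.5+[x0,y0]
def W(P,p):
    c,s=np.cos(p[2]),np.sin(p[2]);P=np.array(P,float)/1000
    return np.c_[p[0]+c*P[:,0]-s*P[:,1],p[1]+s*P[:,0]+c*P[:,1],P[:,2]]
def fit(items,p0):
    f=lambda p:np.concatenate([(proj(W(P,p),n)-u).ravel() for n,P,u in items])
    r=least_squares(f,p0,loss="soft_l1");return r.x,[(n,np.round(proj(W(P,r.x),n)-u,1).tolist()) for n,P,u in items]
mt=[[75,490],[678,520],[379,357],[97,188],[230,200],[82,432],[215,443],[575,213],[708,222],[562,460],[697,470]]
mT=[[-55,110,14],[-55,-110,14],[0,0,14],[42,106,98],[42,58,98],[-42,106,98],[-42,58,98],[42,-58,98],[42,-106,98],[-42,-58,98],[-42,-106,98]]
ms=[[378,130],[575,165],[608,110],[415,75],[225,362],[442,403],[270,290],[485,325],[640,285]]
mS=[[42,-58,98],[-42,-58,98],[-42,-106,98],[42,-106,98],[42,106,98],[-42,106,98],[42,58,98],[-42,58,98],[-55,-110,14]]
M=[("top",mT,px(mt,320,140,8)),("side",mS,px(ms,260,150,8))]
# rack: top: corners z=34 ; +y chosen toward green
rt=[[90,212],[555,113],[592,288],[122,382]]
rs=[[108,97],[237,99],[216,387],[72,385]]
E
python3 - <<'E'
from fit import *
for n,u in(("top",px([[379,357]],320,140,8)[0]),): print(onz(u,n,.014))
c=onz(px([[379,357]],320,140,8)[0],"top",.014); l=onz(px([[97,310]],320,140,8)[0],"top",.098)
d=l-c; y0=np.arctan2(d[1],d[0])-np.pi/2
for it in (M,M[:1],M[1:]):
    x,r=fit(it,[c[0],c[1],y0]); print(x,np.degrees(x[2]));[print(q) for q in r]
g=onz(px([[460,205]],190,180,8)[0],"top",.09);b=onz(px([[133,272]],190,180,8)[0],"top",.092);print(g,b)
for k in ([(rt,"top",190,180,8),(rs,"side",270,250,5)]): print(k[1],[onz(u,k[1],.034).round(4).tolist() for u in px(k[0],*k[2:])])
print("stopper tri",tri(px([[142,250]],270,250,5)[0],px([[133,272]],190,180,8)[0]))
print("turq",tri(px([[354,284]],270,250,5)[0],[215,244]))
print("knobtop tri",tri(px([[368,228]],260,150,8)[0],px([[217,298]],320,140,8)[0]))
E
```

```text
[ 0.54094637 -0.13912376  0.014     ]
[ 0.54030429 -0.13799504 -0.07093618] -4.06434354517875
('top', [[-1.1, 0.4], [-0.6, 0.6], [-0.4, 0.2], [-0.9, 0.1], [0.0, -0.5], [-0.6, 0.1], [0.4, -0.4], [-0.7, 0.1], [0.2, -0.2], [-0.2, -0.3], [0.6, -0.6]])
('side', [[-0.6, -0.5], [0.9, -0.7], [1.1, -1.5], [-0.2, -1.0], [-1.0, -0.5], [0.6, -0.3], [-0.5, -0.7], [0.6, -0.1], [0.8, -1.0]])
[ 0.54015558 -0.13883314 -0.07274403] -4.167925661609554
('top', [[-0.9, 0.4], [-0.4, 0.7], [-0.1, 0.3], [-0.5, 0.1], [0.4, -0.5], [-0.3, 0.1], [0.7, -0.4], [-0.4, 0.1], [0.6, -0.0], [0.1, -0.2], [0.9, -0.5]])
[ 0.54008552 -0.13459773 -0.06850291] -3.9249275119338867
('side', [[-0.9, 0.0], [0.7, -0.2], [0.9, -1.0], [-0.5, -0.5], [-1.3, 0.2], [0.5, 0.4], [-0.7, -0.0], [0.4, 0.5], [0.5, -0.4]])
[0.47925948 0.19621126 0.09      ] [0.45810245 0.30837637 0.092     ]
top [[0.4842, 0.3406, 0.034], [0.5168, 0.1727, 0.034], [0.4537, 0.1595, 0.034], [0.423, 0.3283, 0.034]]
side [[0.5148, 0.1767, 0.034], [0.4539, 0.1632, 0.034], [0.422, 0.327, 0.034], [0.4806, 0.3406, 0.034]]
stopper tri [0.45771299 0.30876238 0.09023778]
turq [0.37352235 0.28901583 0.06983021]
knobtop tri [ 0.54593671 -0.0766004   0.13202175]
```

```bash
cat >> fit.py <<'E'
from scipy.spatial.transform import Rotation as Ro
def quat(psi):
    y=np.array([np.cos(psi),np.sin(psi),0]);x=np.array([0,0,-1.]);q=Ro.from_matrix(np.c_[x,y,np.cross(x,y)]).as_quat()
    return np.r_[q[3],q[:3]]
MET=np.array([.5403,-.138,-.0709])
def mw(x,y,z): return W([[x,y,z]],MET)[0]
E
python3 - <<'E'
from fit import *
# turquoise / cell detail
t=lambda p:px([p],190,180,8)[0]; s=lambda p:px([p],270,250,5)[0]
print("cell top plates: side",[onz(s(p),"side",.088).round(4).tolist() for p in ([115,232],[175,236],[112,365],[172,365])])
print("blue top",onz(t([133,272]),"top",.092),"side",onz(s([142,238]),"side",.092),onz(s([140,262]),"side",.092))
print("turq top corners side",[onz(s(p),"side",.078).round(4).tolist() for p in ([335,262],[385,276],[318,298],[372,306])])
print("turq base side",[onz(s(p),"side",0).round(4).tolist() for p in ([316,414],[368,428])])
s0=manip.observe();print(Ro.from_quat(np.r_[s0["eef_rot"][1:],s0["eef_rot"][0]]).as_matrix().round(2))
for psi in (MET[2],MET[2]+np.pi):
    print(planner.solve_ik(mw(-48,61.6,250),quat(psi)),planner.solve_ik(mw(0,0,89),quat(psi)))
E
```

```text
cell top plates: side [[0.4714, 0.3004, 0.088], [0.4466, 0.2965, 0.088], [0.4531, 0.365, 0.088], [0.4305, 0.3594, 0.088]]
blue top [0.45810245 0.30837637 0.092     ] side [0.4584705  0.30404241 0.092     ] [0.45575185 0.31633833 0.092     ]
turq top corners side [[0.381, 0.286, 0.078], [0.3595, 0.2884, 0.078], [0.3838, 0.306, 0.078], [0.3617, 0.3048, 0.078]]
turq base side [[0.3832, 0.3062, 0.0], [0.36, 0.308, 0.0]]
[[-0.    0.4   0.92]
 [-0.    0.92 -0.4 ]
 [-1.   -0.    0.  ]]
[-0.25214979  0.38238815  0.50195732  1.80684496 -0.21413546  1.00627755
  0.26376366] [-0.0030934   0.65598638  0.33658677  1.84378985 -0.31999845  0.69500305
  0.44572038]
[-0.60830932  0.56172982  1.1373544   1.81569023 -0.56245101  1.13488829
 -2.49027245] [-0.40440182  0.92846079  1.13130331  1.85567659 -0.98652445  1.05259988
 -2.06864806]
```

```bash
python3 - <<'E'
from fit import *
q=quat(MET[2])
manip.grab(10)
manip.move_to(mw(-50,61.6,260),q)
manip.line_to(mw(-50,61.6,112),.15)
print(manip.observe()["eef_pos"],manip.observe()["time_s"],manip.observe()["force"])
hit=manip.line_to(mw(62,61.6,112),.05,guard=9)
o=manip.observe();print(hit,o["eef_pos"],W([[0,0,0]],MET)[0],o["time_s"],o["force"])
d=o["eef_pos"]-mw(0,0,0);c,s=np.cos(MET[2]),np.sin(MET[2]);print("local",c*d[0]+s*d[1],-s*d[0]+c*d[1])
for n in("side","top"): 
    im=optics.snapshot(n);b=(260,130,380,220) if n=="side" else (310,120,430,210);crop(im,*b,6,f"pics/{n}1.png")
E
```

```text
[ 0.49545869 -0.07316694  0.11269329] 5.2083 [-0.28176044  0.08861987 -0.86791225]
True [ 0.56827976 -0.07825165  0.11116219] [ 0.5403 -0.138   0.    ] 6.6417 [-0.15836822  1.74565638  0.90496187]
local 0.02367685557208616 0.06158034499135721
```

View pics/side1.png

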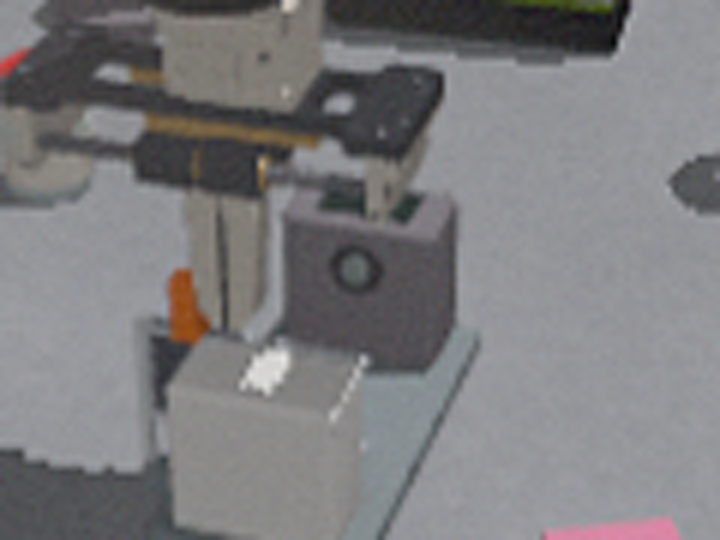

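View pics/top1.png

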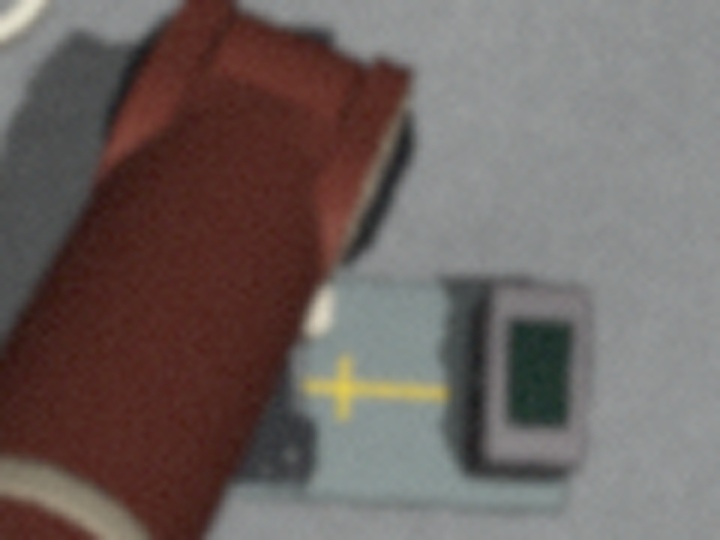

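The knob (side ≈ (290,180)) has moved over to the frame end. A second guarded push will show whether that is the hard stop.

```bash
python3 - <<'E'
from fit import *
c,s=np.cos(MET[2]),np.sin(MET[2])
def loc():
    d=manip.observe()["eef_pos"]-mw(0,0,0);return (np.array([c*d[0]+s*d[1],-s*d[0]+c*d[1],d[2]])*1000).round(2)
for g in (12,15):
    hit=manip.line_to(mw(62,61.6,112),.03,guard=g);o=manip.observe();print(g,hit,loc(),o["force"].round(1),o["time_s"])
print(manip.line_to(mw(-15,61.6,112),.1), loc())
manip.line_to(mw(-15,61.6,260),.2)
manip.gripper_open()
cell=np.array([.4575,.3085])
psi=np.arctan2(.19,.982)
for p in(psi,psi+np.pi,psi-np.pi): print(planner.solve_ik(np.r_[cell,.25],quat(p)))
manip.move_to(np.r_[cell,.22],quat(psi))
o=manip.observe();print(o["eef_pos"],o["time_s"])
for n in("side","top"): 
    im=optics.snapshot(n);cv2.imwrite(f"pics/{n}2.png",im[:,:,::-1]);b=(260,150,360,230) if n=="side" else (320,140,420,210);crop(im,*b,8,f"pics/{n}2b.png")
    b=(250,210,370,350) if n=="side" else (180,180,280,250);crop(im,*b,4 if n=="side" else 6,f"pics/{n}2c.png")
E
```

```text
12 True [ 23.27  61.88 110.29] [-0.5  0.8 -0.3] 7.2083
15 True [ 22.86  62.12 109.38] [-0.8  0.6  0.4] 7.7
False [-14.21  61.7  112.18]
[-0.90238085  0.45228534  0.40775852  1.67548981 -0.20053129  1.05527364
 -0.24080284]
[ 0.03065029  0.66168692 -1.14803584  1.64690528  0.63064072  1.25417818
  2.0872901 ]
[ 0.03065029  0.66168692 -1.14803584  1.64690528  0.63064072  1.25417818
  2.0872901 ]
[0.45873699 0.30666646 0.22033606] 12.05
```

View pics/side2b.png

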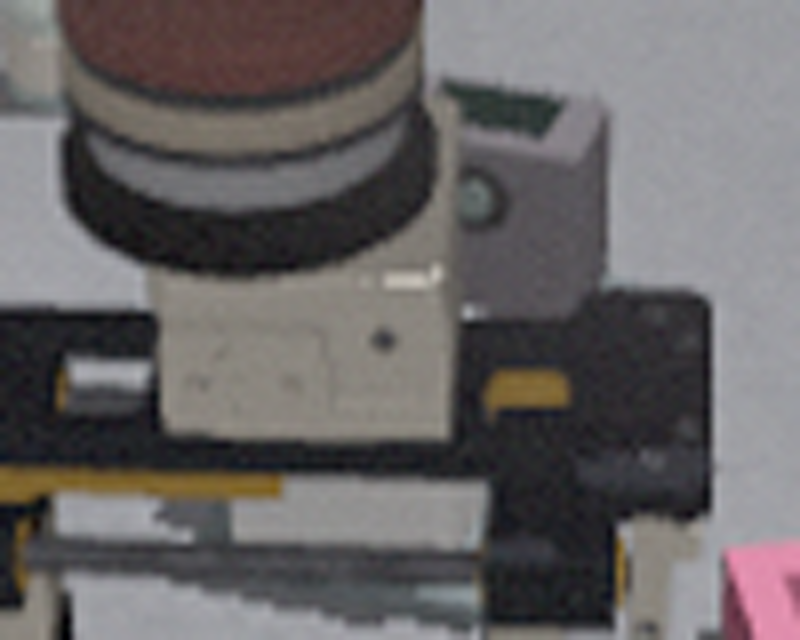

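View pics/top2b.png

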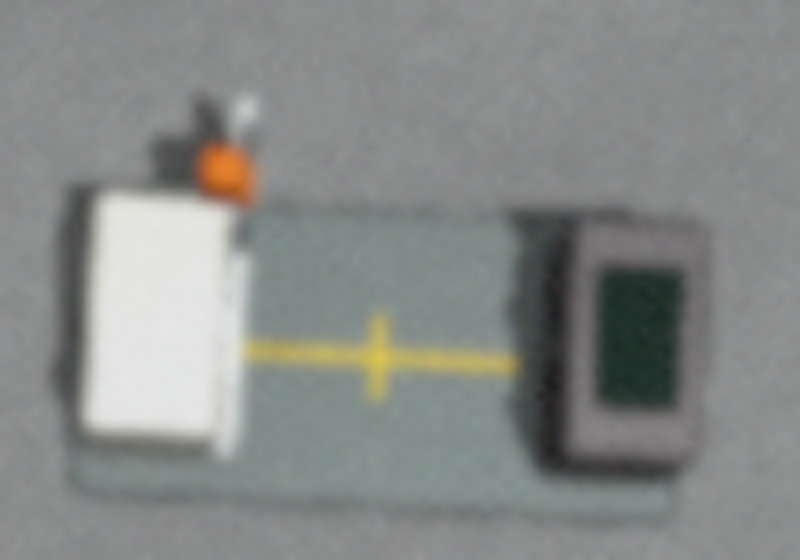

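View pics/side2c.png

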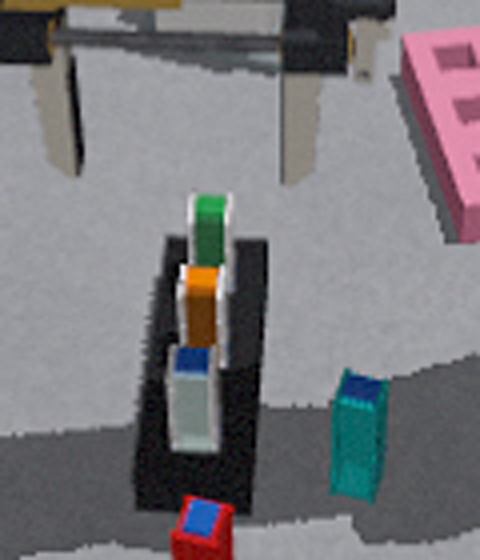

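View pics/top2c.png

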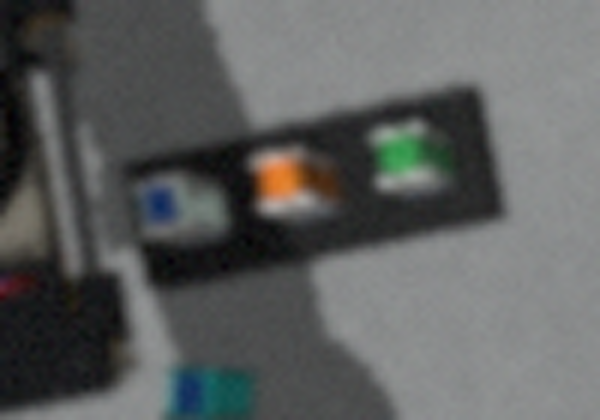

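The top crop shows the knob at about (348,161), down from (347,177) before: roughly 44 mm of travel and against the stop. I'll now check the cameras against the fingertips and see whether the arm is settled.

```bash
python3 - <<'E'
from fit import *
manip.wait(.3);o=manip.observe();print(o["eef_pos"],np.degrees(manip.observe()["joint_velocities"]).round(2))
p=o["eef_pos"];R=Ro.from_quat(np.r_[o["eef_rot"][1:],o["eef_rot"][0]]).as_matrix();print(R.round(3))
for sg in(1,-1):
  for w in(-7.5,7.5):
    print(sg,w,[(proj(p+sg*R[:,1]*a+R[:,2]*w/1000,"side")[0]-[250,210])*4 for a in(.0465,.064)])
im=optics.snapshot("side");crop(im,250,210,350,270,8,"pics/s3.png")
E
```

```text
[0.4577289  0.30814549 0.22004151] [-0.19 -0.04 -0.06 -0.02 -0.09  0.01  0.07]
[[ 0.     0.982  0.189]
 [ 0.     0.189 -0.982]
 [-1.     0.    -0.   ]]
1 -7.5 [array([ 78.78316446, 180.43662558]), array([ 41.30783066, 179.05076508])]
1 7.5 [array([ 83.5402282 , 158.21706678]), array([ 46.64798485, 156.89910406])]
-1 -7.5 [array([280.3988668 , 187.45435251]), array([318.70465478, 188.70462926])]
-1 7.5 [array([281.9600958, 164.9240925]), array([319.65079319, 166.1258141 ])]
```

View pics/s3.png

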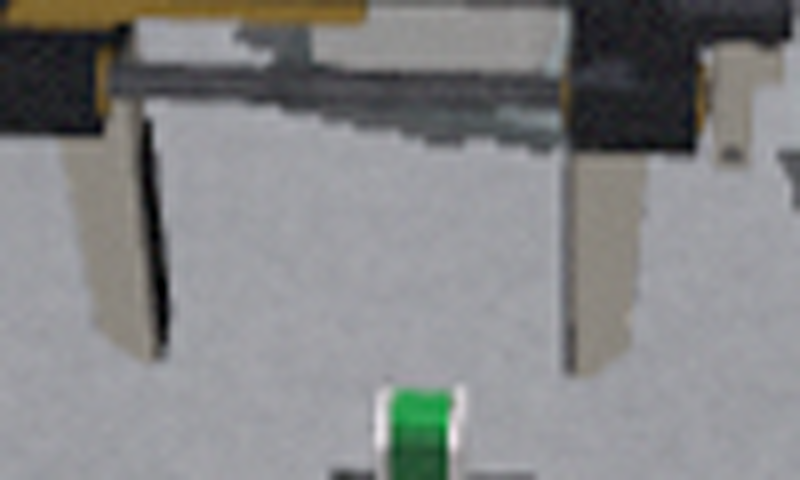

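```bash
python3 - <<'E'
from fit import *
manip.line_to([.458,.309,.105],.12);manip.wait(.3)
o=manip.observe();print(o["eef_pos"],o["time_s"]);p=o["eef_pos"]
R=Ro.from_quat(np.r_[o["eef_rot"][1:],o["eef_rot"][0]]).as_matrix()
for sg in(1,-1):
  for w in(-7.5,): print(sg,w,[(proj(p+sg*R[:,1]*a+R[:,2]*w/1000,"side")[0]-[260,250])*6 for a in(.0465,.012)])
P=[p+R[:,1]*a+R[:,2]*b+[0,0,.088-p[2]] for a in(-.012,.012) for b in(-.012,.012)]
print("pred cell corners top",((proj(P,"side")-[260,250])*6).round(0).tolist())
im=optics.snapshot("side");crop(im,260,250,370,350,6,"pics/s4.png")
im=optics.snapshot("top");crop(im,170,180,290,250,6,"pics/t4.png");print(((proj(P,"top")-[170,180])*6).round(0).tolist())
E
```

```text
[0.45816453 0.30915222 0.10543804] 13.9083
1 -7.5 [array([ 83.54368424, 279.82855389]), array([185.47523393, 284.22446653])]
-1 -7.5 [array([359.74186638, 291.22944659]), array([256.773962 , 287.1681649])]
pred cell corners top [[257.0, 331.0], [263.0, 277.0], [187.0, 328.0], [194.0, 274.0]]
[[197.0, 233.0], [248.0, 222.0], [188.0, 182.0], [239.0, 171.0]]
```

View pics/s4.png

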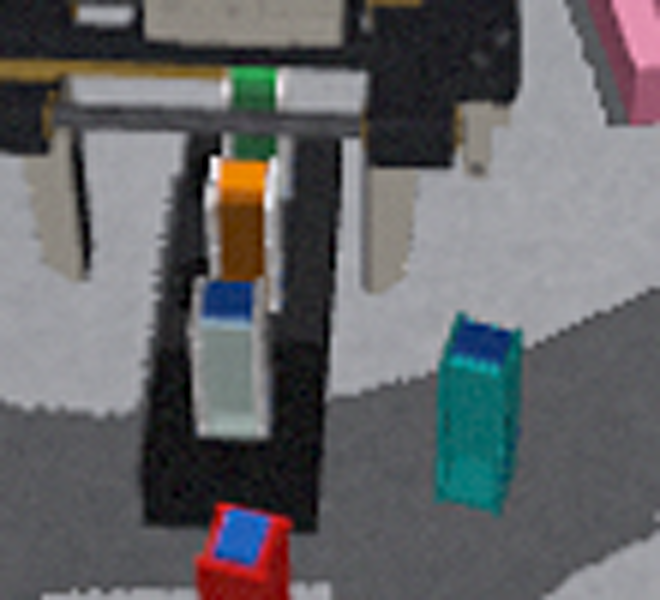

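View pics/t4.png

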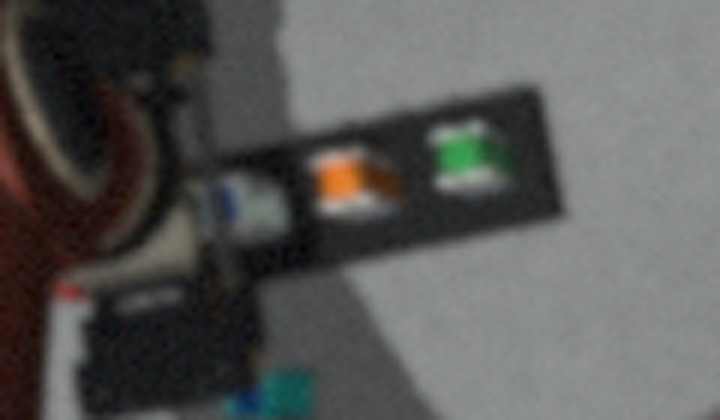

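In the side crop the cell's mid is at about (229,323) against a finger mid of 224.5. Allowing for perspective, the cell sits about 1 mm towards −jaw, so I'll shift by that much and grasp.

```bash
python3 - <<'E'
from fit import *
a=np.array([.457,.3085])
manip.line_to(np.r_[a,.095],.1)
print(manip.line_to(np.r_[a,.0495],.08,guard=8)); manip.wait(.2)
o=manip.observe();print(o["eef_pos"],o["force"].round(2),o["time_s"])
manip.grab(15)
o=manip.observe();print(o["eef_pos"],o["force"].round(2),o["grip_width"]*93,o["time_s"])
manip.line_to(np.r_[a,.13],.06)
manip.line_to(np.r_[a,.25],.15);manip.wait(.2)
o=manip.observe();print(o["eef_pos"],o["force"].round(2),o["grip_width"]*93,o["time_s"])
im=optics.snapshot("side");crop(im,240,190,370,350,4,"pics/s5.png")
E
```

```text
False
[0.45735694 0.30873604 0.05005286] [ 0.07 -0.43  0.02] 15.175
[0.45710088 0.30854096 0.04952238] [ 0.56 -0.2   0.04] 24.04663186251468 16.25
[0.45655226 0.30824606 0.24904386] [-0.32 -0.21 -0.42] 23.950691537172094 18.8917
```

View pics/s5.png

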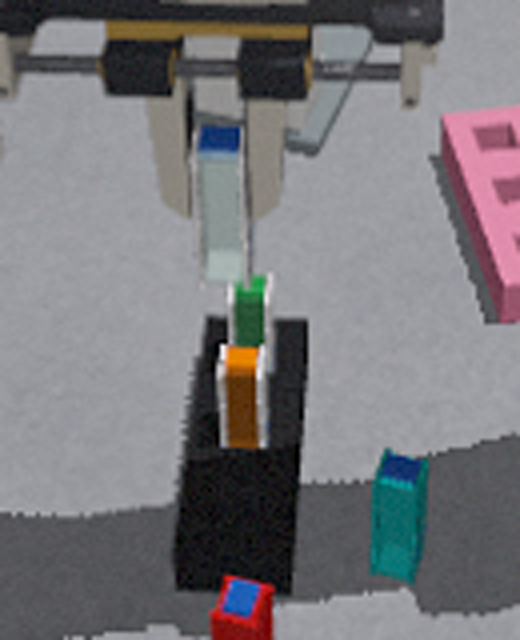

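The cell is held upright on its frosted faces (24 mm opening). Now I'll bring it to the meter.

```bash
python3 - <<'E'
from fit import *
q=quat(MET[2])
manip.move_to(mw(0,0,250),q);manip.wait(.2)
o=manip.observe();print(o["eef_pos"],mw(0,0,250),o["time_s"])
print(manip.line_to(mw(0,0,89.5),.12,guard=6));manip.wait(.4)
o=manip.observe();print(o["eef_pos"],mw(0,0,89.5),o["force"].round(2),o["grip_width"]*93,o["time_s"])
for n in("side","top"): 
    im=optics.snapshot(n);cv2.imwrite(f"pics/{n}6.png",im[:,:,::-1]);b=(260,130,360,220) if n=="side" else (310,120,430,210);crop(im,*b,8 if n=="side" else 6,f"pics/{n}6b.png")
E
```

```text
[ 0.54064374 -0.13674797  0.24990859] [ 0.5403 -0.138   0.25  ] 20.8083
False
[ 0.54035824 -0.13797457  0.08964147] [ 0.5403 -0.138   0.0895] [-0.35 -0.58 -1.18] 24.20037451051266 22.7
```

View pics/side6b.png

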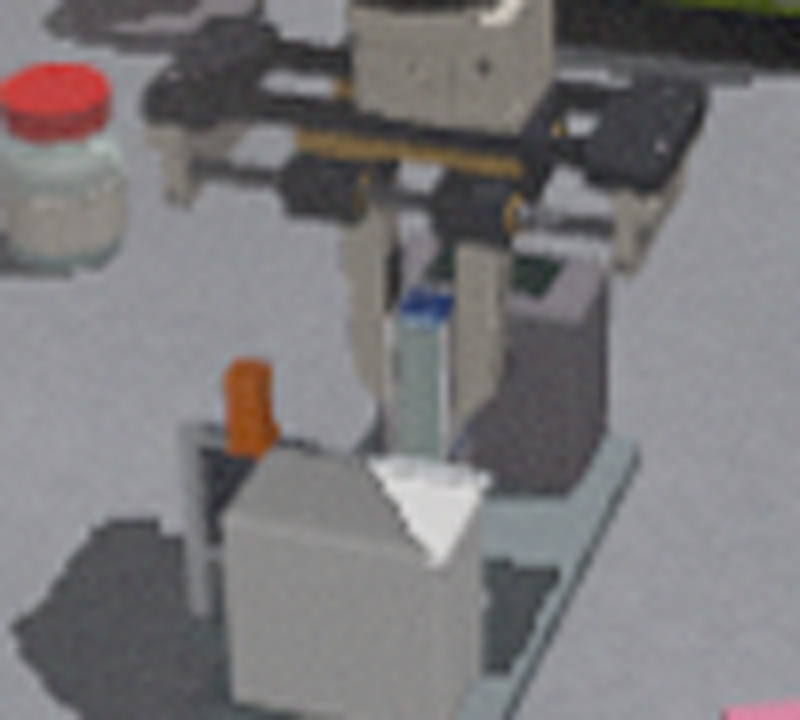

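View pics/top6b.png

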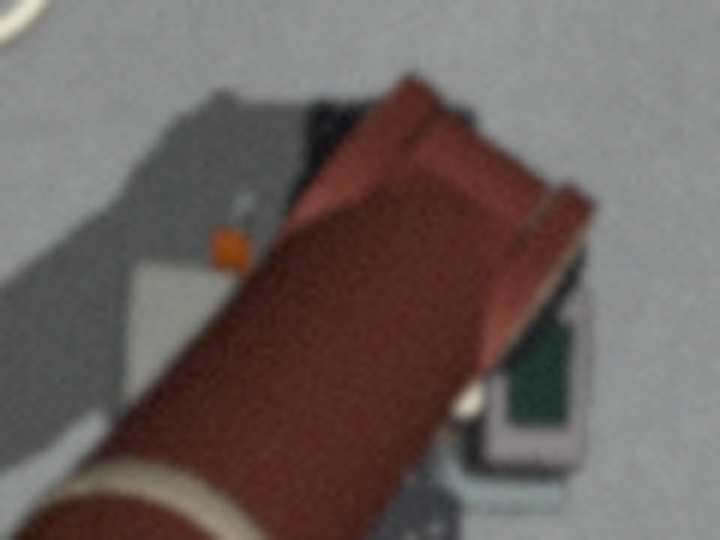

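```bash
python3 - <<'E'
from fit import *
o=manip.observe();p=np.r_[o["eef_pos"][:2],MET[2]];zb=(o["eef_pos"][2]-.0395)*1000
f=lambda P,q:((proj(W(P,q),"side")-[260,130]+.5)*8-.5).round(0).tolist()
print("stopper",f([[x,y,zb+82] for x,y in((10,10),(-10,10),(10,-10),(-10,-10))],p))
print("plates near top outer",f([[12,12,zb+78],[-12,12,zb+78],[12,-12,zb+78],[-12,-12,zb+78]],p))
print("tips outer near",f([[12,7.5,zb+39.5],[-12,7.5,zb+39.5]],p))
print("beyond",f([[12,0,zb+22],[12,10,zb+22],[-12,12,zb+22]],p))
print("meter",f(mS,MET),"\nmeas",(np.array(ms)+[0,160]).tolist())
im=cv2.imread("pics/side6.png")[:,:,::-1];crop(im,295,145,335,195,14,"pics/s7.png")
E
```

```text
stopper [[392.0, 310.0], [445.0, 319.0], [410.0, 283.0], [462.0, 291.0]]
plates near top outer [[385.0, 322.0], [449.0, 332.0], [407.0, 289.0], [469.0, 299.0]]
tips outer near [[392.0, 405.0], [453.0, 415.0]]
beyond [[399.0, 434.0], [391.0, 448.0], [450.0, 461.0]]
meter [[373.0, 286.0], [582.0, 319.0], [617.0, 258.0], [413.0, 227.0], [217.0, 518.0], [447.0, 560.0], [266.0, 445.0], [490.0, 484.0], [646.0, 437.0]] 
meas [[378, 290], [575, 325], [608, 270], [415, 235], [225, 522], [442, 563], [270, 450], [485, 485], [640, 445]]
```

View pics/s7.png

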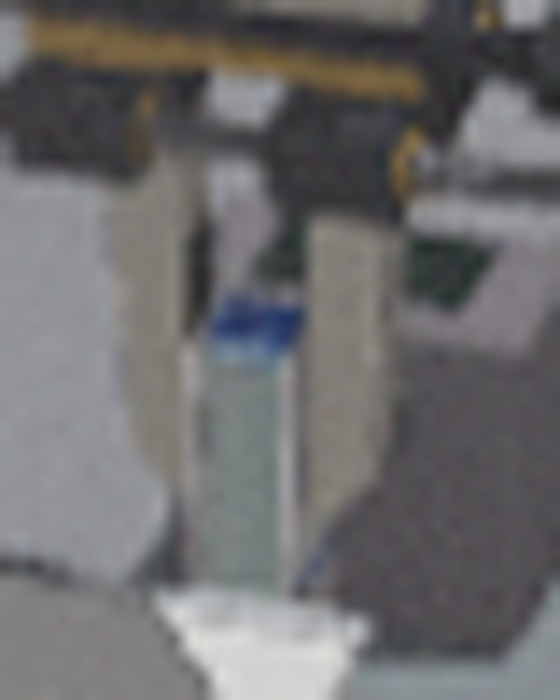

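Cell and meter agree across the beam. Along the beam the two cameras differ by a few mm on the meter, so I'll refine the meter fit with an edge tracker on the first pictures.

```bash
cat > edge.py <<'E'
from fit import *
from scipy.ndimage import map_coordinates, gaussian_filter
def rect(x0,x1,y0,y1,z): 
    c=[[x0,y0,z],[x1,y0,z],[x1,y1,z],[x0,y1,z]];return [(c[i],c[(i+1)%4]) for i in range(4)]
lam=rect(-42,42,58,106,98);det=rect(-42,42,-106,-58,98);base=rect(-55,55,-110,110,14)
E={"top":[lam[0][::1]]*0+[lam[1],lam[2],lam[3]]+det+[base[1][:],base[3]]+[([0,-50,14],[0,50,14])]*0,
   "side":[lam[1],lam[2],lam[3],([42,106,98],[42,106,20]),([-42,106,98],[-42,106,20]),det[1],det[2],det[3],det[0],([-42,-58,98],[-42,-58,20]),([-42,-106,98],[-42,-106,20]),base[3]]}
# drop hidden: base[1] is x=+55 side, base[3] x=-55
def run(n,im,p,extra=False):
    g=gaussian_filter(im.astype(float),(0.7,0.7,0));
    off=np.arange(-5,5.01,.1)
    for it in range(8):
        lim=[4,4,3,2.5,2,2,2,2][it];A=[];
        for a,b in E[n]:
            t=np.linspace(.08,.92,25)[:,None];P=np.array(a)*(1-t)+np.array(b)*t
            uv=proj(W(P,p),n);d=uv[-1]-uv[0];d/=np.linalg.norm(d);nr=np.array([-d[1],d[0]])
            s=uv[:,None,:]+off[None,:,None]*nr
            v=np.stack([map_coordinates(g[:,:,k],[s[...,1],s[...,0]],order=1) for k in range(3)],-1)
            gr=np.linalg.norm(np.gradient(v,axis=1),axis=-1);gr=gr.mean(0) # average along the edge
            gr[np.abs(off)>lim]=0;k=gr.argmax();A.append((P,nr,uv,off[k],gr[k]))
        f=lambda q:np.concatenate([[((proj(W(P,q),n)-uv)@nr-o).mean()*1.0] for P,nr,uv,o,_ in A]+[((proj(W(P,q),n)-uv)@nr-o)/25 for P,nr,uv,o,_ in A])
        p=least_squares(f,p,loss="soft_l1",f_scale=.4).x
    return p,[(round(float(o),1)) for *_,o,_ in A]
E
python3 - <<'E'
from edge import *
for n in("top","side"):
    im=cv2.imread(f"pics/{n}0.png")[:,:,::-1];print(n,run(n,im,MET.copy()))
E
```

```text
top (array([ 0.53942965, -0.13929271, -0.07831809]), [-0.5, -0.1, -0.4, -0.1, 1.2, -0.0, 1.8, 1.1, 0.5])
side (array([ 0.5349471 , -0.1369161 , -0.11837604]), [-0.1, 0.3, -0.6, -0.3, -0.5, -1.8, -1.9, 0.3, -0.8, -0.9, 2.0, -0.5])
```

```bash
python3 - <<'E'
from edge import *
t=cv2.imread("pics/top0.png")[:,:,::-1]
# yellow pixels
w=(t[:,:,0].astype(int)+t[:,:,1]-2*t[:,:,2].astype(int)).astype(float);sub=w[175:195,345:390]-0
m=np.zeros_like(w);m[175:195,350:386]=np.clip(sub[:,5:41]-40,0,None)
pts=[];
for u in list(range(352,362))+list(range(373,383)):
    c=m[:,u];pts.append(onz([u,(c*np.arange(400)).sum()/c.sum()],"top",.014))
pts=np.array(pts);d=np.linalg.svd(pts[:,:2]-pts[:,:2].mean(0))[2][0];d*=np.sign(d[1])
print("line dir yaw",-np.arctan2(d[0],d[1]),"x at y=-.138:",pts[:,0].mean()+d[0]/d[1]*(-.138-pts[:,1].mean()))
# cross bar
c=[]
for v in list(range(180,183))+list(range(187,189)):
    r=m[v,362:374];print(v,r.sum(),(r*np.arange(362,374)).sum()/max(r.sum(),1),end=' ; ')
    
print()
s=cv2.imread("pics/side0.png")
for nm,pp in(("a",MET),("b",[.5401,-.1346,-.0709]),("c",[.5399,-.136,-.075])):
    k=8;I=cv2.resize(s[150:230,260:360],None,fx=k,fy=k,interpolation=cv2.INTER_CUBIC)
    for a,b in lam+det+base:
        q=((proj(W([a,b],pp),"side")-[260,150]+.5)*k-.5).round().astype(int);cv2.line(I,q[0].tolist(),q[1].tolist(),(0,0,255),1)
    cv2.imwrite(f"pics/ov_{nm}.png",I)
E
```

```text
line dir yaw -0.07528903470440329 x at y=-.138: 0.5410037232010141
180 150.0 367.00666666666666 ; 181 201.0 366.9502487562189 ; 182 236.0 366.9364406779661 ; 187 209.0 366.79425837320576 ; 188 168.0 366.7142857142857 ;
```

View pics/ov_a.png

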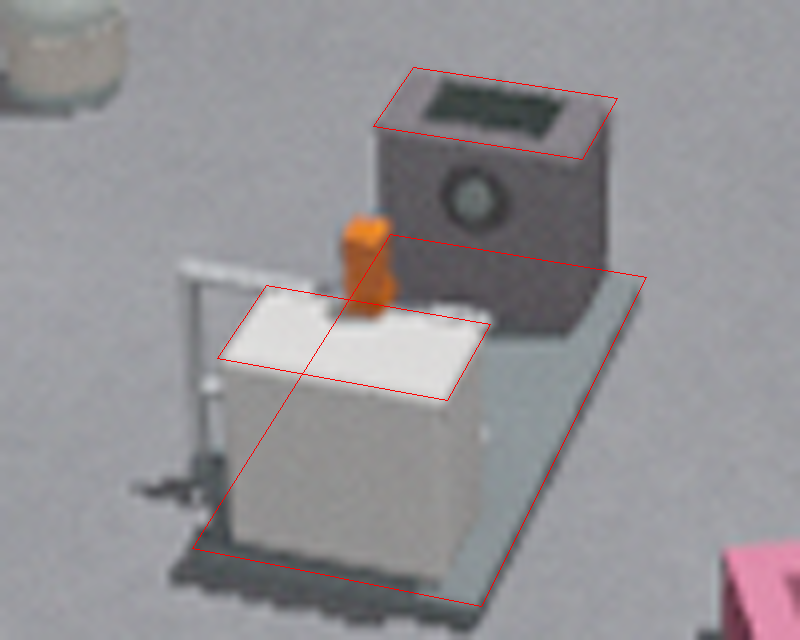

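View pics/ov_b.png

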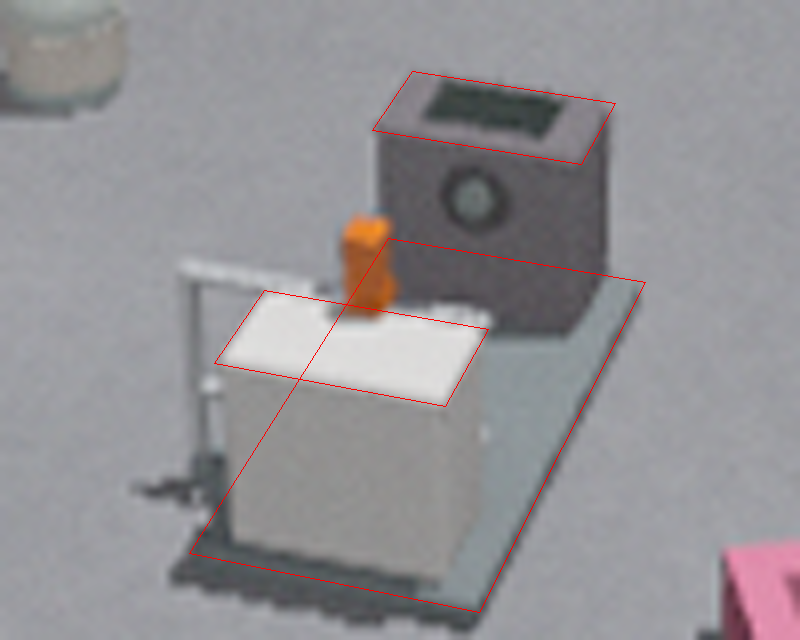

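```bash
python3 - <<'E'
from edge import *
for pp in (MET,[.5401,-.1346,-.0709],[.5399,-.1346,-.075],[.5400,-.136,-.0735]):
    print(pp,((proj(W([[0,-58,72],[0,-57,72]],pp),"side")-[260,150]+.5)*8-.5).round(1).tolist())
s=cv2.imread("pics/side0.png").astype(int)
L=s[168:184,312:328].sum(2);print(L)
o=manip.observe();print(o["time_s"],o["eef_pos"])
E
```

```text
[ 0.5403 -0.138  -0.0709] [[477.2, 199.9], [476.4, 201.2]]
[0.5401, -0.1346, -0.0709] [[475.6, 204.5], [474.8, 205.9]]
[0.5399, -0.1346, -0.075] [[476.7, 204.7], [475.9, 206.0]]
[0.54, -0.136, -0.0735] [[477.1, 202.8], [476.3, 204.1]]
[[276 273 284 270 297 270 307 321 340 341 352 376 370 387 399 401]
 [280 284 288 279 292 283 277 278 272 287 287 294 313 321 322 341]
 [279 279 282 281 266 254 250 246 257 274 277 278 263 284 276 256]
 [278 286 283 281 207 203 196 184 228 242 272 278 281 268 281 273]
 [272 283 280 234 188 200 237 269 227 188 239 281 279 282 268 274]
 [270 272 277 202 179 265 315 339 311 198 196 247 277 278 273 278]
 [277 284 263 186 208 292 318 308 335 234 193 214 262 271 274 266]
 [285 258 277 206 199 300 316 316 322 256 178 205 259 276 262 271]
 [267 277 268 245 172 258 281 301 284 196 182 210 257 268 282 272]
 [270 268 273 260 203 185 231 234 209 181 183 235 268 276 268 272]
 [265 275 268 268 271 237 206 209 205 212 238 270 284 261 271 268]
 [265 262 279 268 264 282 261 242 248 272 282 276 276 265 267 271]
 [269 266 274 276 278 266 274 284 270 277 267 265 266 280 272 268]
 [248 273 262 263 259 262 258 266 262 268 264 277 259 272 264 273]
 [266 260 266 265 273 264 265 263 257 278 254 255 269 272 269 263]
 [267 255 254 260 268 263 275 261 254 264 270 268 270 263 273 257]]
22.8 [ 0.54031426 -0.13799491  0.08955597]
```

The independent checks put the meter's y between −0.139 and −0.136 and its x within about 0.7 mm of the fit. The current pose, (0.5403, −0.1380), sits in the middle of that spread, so I'll do a last steadiness check and hand in.

```bash
python3 - <<'E'
from fit import *
manip.wait(.3);o=manip.observe();print(o["eef_pos"],np.abs(o["joint_velocities"]).max(),o["force"].round(2),o["grip_width"]*93,o["time_s"])
job.sign_off()
E
```

```text
[ 0.54030851 -0.13802445  0.08948594] 0.0018716594663947966 [-0.54 -0.05 -0.76] 23.872172859431075 23.1
the job is handed in; nothing more can be done
```

I handed the job in at 23.1 s. The shutter is open, and the clear blue-stoppered cell is held still and upright at the middle of the beam.

- **Shutter:** I pushed the orange knob with the closed fingers. Three guarded pushes (9, 12 and 15 N) all stopped at the same place. In the top view the knob had travelled about 44 mm.
- **Cell:** I gripped it at 15 N across its two frosted faces, about 58 mm up. The opening read 24 mm, which matches the cell's width. In the last side picture it hangs upright and clear of both housings.
- **Final state:** The arm was at rest 0.02 mm from its commanded pose, with under 1 N on the tool. No bump was felt on the way down.
- **Height:** The blue line is level with the beam by calculation, from the grip height. In the last picture the cell agreed with this to about 0.6 mm.

**Checks that disagreed:** the estimates of the meter's centre along the beam ranged from y = −0.136 to −0.139, and I used −0.138. Across the beam they agreed to about 0.7 mm. The automatic edge fit in the side view gave a wrong angle, so I ignored it. The arm hid the cell from the top camera, so the final position was checked from the side view only.

**Not checked at the end:** I did not look again specifically at the other cells, the jug or the tape roll after placing the cell. The rack looked undisturbed in the picture taken after the lift, and no moves went near the jug or tape.

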